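# Right the fallen work stand and set the red knob on it

### The arm

A 6-joint arm with a two-finger parallel gripper is mounted at the origin on the work surface. World frame = base frame: x ahead of the robot, y to its left, z up, the work surface at z = 0. Lengths are in m, angles in degrees, forces in N, time in s.
With the tool pointing down it reaches from about 0.4 to 0.825 m from the base axis. Payload 7 kg.
Tool frame: the origin (TCP) lies midway between the tips of the shut fingers; the grasp point (between the pads) lies 19 mm behind it; z points along the fingers, y is the line along which they close (so a half turn about z gives the same grasp; the last joint's range is limited). The gripper opens to 88 mm and grips with 3 to 60 N. Pads are 19 mm wide; open, the fingers measure 130 mm over their backs; the gripper's body (78 mm by 193 mm) begins 47 mm behind the grasp point.
Start: joints at [-48.638, 20.546, 0.682, 0, -70.136, -16.507], TCP at [0.284, -0.612, 0.227] pointing down, gripper open.
Joint ranges: [-176.03, 176.03], [-82.01, 121.73], [-58.28, 71.71], [-173.87, 95.51], [-174.79, -0.11], [-173.66, 173.66]. Speed limits (degrees/s): [136.94, 136.94, 172.46, 180, 180, 180].

### API

Orientations are given as a 3x3 rotation matrix whose columns are the frame's x, y, z axes.
In Python, from rig import robot gives the robot as it stands. Calls block until the motion is done:
- robot.goto(position, orientation): joint-space move of the TCP to a pose.
- robot.servo_line(position, ori=None, speed=0.15): straight line of the TCP; ori=None keeps the orientation; speed is the mean speed in m/s.
- robot.movej(angles): joint-space move.
- robot.move_gripper(opening): opening from 0.0 (shut) to 1.0 (fully open); the grip force is fixed at half the most; returns when the fingers have stopped.
- robot.dwell(seconds).
- robot.ik(position, orientation): joint angles nearest the present ones, or None.
- robot.grab_frame(name): name is "scene" or "top" or "wrist"; returns (picture, depth): 400x640x3 uint8, red, green, blue; 400x640 float32, m along the optical axis (not along the pixel's ray), 0 where there is no reading.
- robot.camera_info(name): a dict with "vfov" (degrees; the focal length in pixels is half the picture's height over the tangent of half this angle, whatever the lens; pixels are square), "cx", "cy" (the principal point, pixels), "k1" (the pictures are not rectified: a ray, as slopes to the right and down, at radius r is drawn at 1 + k1 r^2 times it, then the intrinsics apply), "view" (4x4, takes a point from world to camera coordinates); the wrist camera has in their place "T_tool_cam" (4x4, takes a point from camera to tool coordinates, whose origin is the TCP and whose axes are the flange's). Camera axes: x right, y down, z forward; pixel columns grow to the right and rows downward; lengths in m; the calibration is good to about 2 mm. A picture is of the moment at which its call begins: read the wrist's pose just before it. camera_info takes no time and is no camera call.
A pose or a line that the arm cannot do raises robot.Unreachable and nothing moves.
- robot.job_done(): hands the job in; it is judged then, once.
Readings, each from a call of its own:
- robot.read_t(): time.
- robot.read_qpos(): joint angles.
- robot.read_qvel(): joint speeds.
- robot.read_effort(): joint torques, N m.
- robot.read_position(): TCP position.
- robot.read_tcp_rot(): TCP orientation.
- robot.read_force(): force on the tool from outside, world axes, zero at the start.
- robot.read_ft_torque(): the same for the moment, N m.
- robot.read_grip_width(): opening from 0.0 (shut) to 1.0 (fully open).
- robot.read_finger_force(): force on a finger pad.
Only numpy, scipy, OpenCV 4.12 (cv2) and the standard library are available. Lean on these libraries where they do the work, as an engineer would, in place of code of your own. Each camera call takes 0.05 s, during which the arm holds its last target. There are 200 camera calls.

### The job

The work stand (square dark foot, wooden stem, small dish on top) has toppled on the bench. Set it upright on its foot again, easing it down rather than letting it crash over, and then take the red lid knob out of the pocket tray and stand it, flat foot down, in the dish of the stand. Leave the other two knobs, the jar, the bowl and the brush alone.

Things in the scene. Friction and masses are not known exactly. Their poses are not given: they have to be found in the camera images.
- stand: work stand, 0.45 kg, 140 mm tall: dark weighted square foot 100 x 100 x 20 mm, wooden stem 24 mm in diameter from 20 to 118 mm, round dish 54 mm wide from 118 to 140 mm; centre of mass about 22 mm up. Origin: centre of the foot's underside; z along the stem to the dish, x, y along the foot's sides. Starts lying on foot and dish rim, z 11 degrees below level, stem roughly to +y
- stand_dish (a point): centre of the dish's inner floor, 123 mm along the stand's z; the dish is 46 mm wide inside with a rim 17 mm above this floor
- tray: plywood pocket tray, fixed to the bench, 160 x 60 x 16 mm, floor and walls 5 mm thick, three pockets in a row along its x with centres at x = -51.7, 0 and 51.7 mm, each 46 x 50 mm inside; origin at the centre of its underside
- knob_red: red lid knob, 28 mm in diameter up to 30 mm, then tapering to 16 mm at its top at 40 mm, 25 g; origin at the centre of its flat foot, z up; it stands in one of the pockets
- knob_black: black lid knob of the same shape, in another pocket, to be left
- knob_plain: plain wooden lid knob of the same shape, in another pocket, to be left
- bottle: amber jar with black cap, 60 mm in diameter, 105 mm tall, bystander; origin at the centre of its underside
- bowl: black bowl, 110 mm in diameter, 50 mm tall, bystander; origin at the centre of its underside
- brush: brush with dark wooden handle, 180 mm long, lying on the bench, bystander
There are look-alikes about, which are no part of the job. Several things look just like the knob_red: the one meant starts farthest to the robot's left. Several things look just like the knob_black: the one meant starts farthest to the robot's left.

How it is judged (in metres and radians):
On the way:
1. the stand is upright on its foot and still (angle between stand's own z axis and vertical below 0.06 rad and height (world z) of stand below 0.006 m and linear speed of stand below 0.03 m/s), for 0.2 s.
At the end, for the whole second after the job is handed in: stand upright on its foot on the bench (within 0.06 rad) and still; red knob standing upright (0.15 rad), still, on the dish floor (within 13 mm of its centre, foot within 5 mm of the floor); black and plain knobs upright within 30 mm of where they were (angle between stand's own z axis and vertical below 0.06 rad and height (world z) of stand below 0.006 m and linear speed of each of stand, knob_red below 0.02 m/s and horizontal distance between knob_red and stand_dish below 0.013 m and z of knob_red in the frame of stand_dish between -0.004 and 0.005 m and angle between knob_red's own z axis and vertical below 0.15 rad and distance of each of knob_black, knob_plain from where it was at the start of the episode below 0.03 m and angle between each of knob_black, knob_plain's own z axis and vertical below 0.2 rad); the robot touches nothing.
It fails at once if the stand crashes over (turns faster than 6 rad/s) (angular speed of stand above 6 rad/s).
It fails at once if the jar is shifted by more than 30 mm or tipped (distance of bottle from where it was at the start of the episode above 0.03 m or angle between bottle's own z axis and vertical above 0.4 rad).
It fails at once if the bowl is shifted by more than 30 mm (distance of bowl from where it was at the start of the episode above 0.03 m).
It fails at once if the brush is shifted by more than 30 mm (distance of brush from where it was at the start of the episode above 0.03 m).
It also fails if it takes over 66 s, if anything falls off the work surface, if the arm or the gripper's body presses on something with over 40 N, if the wrist force passes 120 N, or if a joint passes its speed limit or range.

## Working session

There is one attempt and no reset: what is moved stays moved. The work goes in short steps, each a Python script; the robot and the scene stay as the last script left them, time stands still between calls to the robot, and variables do not carry over. Pictures are saved under pics/ and viewed, at most 10 in all, crops included, and the job is handed in when it is done.

```bash
mkdir -p pics; cat > h.py <<'E'
import numpy as np, cv2
from rig import robot
def cam(name):
    i=robot.camera_info(name); f=200/np.tan(np.radians(i["vfov"]/2))
    if "view" in i: T=np.linalg.inv(np.array(i["view"]))
    else:
        W=np.eye(4); W[:3,:3]=robot.read_tcp_rot(); W[:3,3]=robot.read_position(); T=W@np.array(i["T_tool_cam"])
    return i,f,T
def rays(c,uv):
    i,f,T=c; d=(np.atleast_2d(uv).astype(float)-[i["cx"],i["cy"]])/f; s=d.copy()
    for _ in range(20): s=d/(1+i["k1"]*(s**2).sum(1,keepdims=True))
    return np.c_[s,np.ones(len(s))]
def pts(c,uv,depth):   # depth per pixel -> world
    r=rays(c,uv)*np.asarray(depth).reshape(-1,1); return r@c[2][:3,:3].T+c[2][:3,3]
def plane(c,uv,z):
    r=rays(c,uv)@c[2][:3,:3].T; o=c[2][:3,3]; return o+r*((z-o[2])/r[:,2:])
def grab(n,fn=None):
    c=cam(n); p,d=robot.grab_frame(n)
    if fn: cv2.imwrite("pics/"+fn+".png",p[:,:,::-1]); np.savez("pics/"+fn+".npz",p=p,d=d,T=c[2])
    return c,p,d
E
python3 - <<'E'
from h import *
for n in("top","scene"):
    c,p,d=grab(n,n+"0"); print(n,c[0],c[2][:3,3].round(3))
    print(pts(c,[[320,200],[100,300],[500,300]],[d[200,320],d[300,100],d[300,500]]).round(3))
E
```

```text
top {'vfov': 51.74950623779654, 'cx': 322.1163047760875, 'cy': 200.41496750686755, 'k1': -0.04086101516326923, 'view': array([[-0.03754369, -0.99929145, -0.00265697,  0.06188398],
       [-0.97857578,  0.03730376, -0.20247933,  0.60977029],
       [ 0.20243498, -0.00500177, -0.97928293,  0.93199653],
       [ 0.        ,  0.        ,  0.        ,  1.        ]])} [0.41  0.044 1.036]
[[ 0.626  0.044 -0.003]
 [ 0.393  0.6   -0.002]
 [ 0.357 -0.392 -0.005]]
scene {'vfov': 51.44344220534951, 'cx': 318.4490242531052, 'cy': 192.2609589297657, 'k1': -0.07210122996362665, 'view': array([[-0.21125687,  0.97731804, -0.01483215,  0.0602278 ],
       [ 0.65551648,  0.13040757, -0.74383601, -0.35501663],
       [-0.72503012, -0.16686318, -0.66819758,  1.47339836],
       [ 0.        ,  0.        ,  0.        ,  1.        ]])} [1.314 0.233 0.721]
[[ 0.558  0.063 -0.001]
 [ 0.947 -0.322 -0.001]
 [ 0.788  0.481  0.011]]
```

View pics/top0.png

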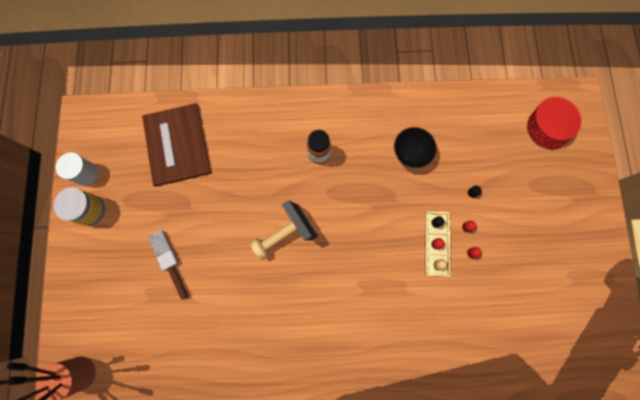

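View pics/scene0.png

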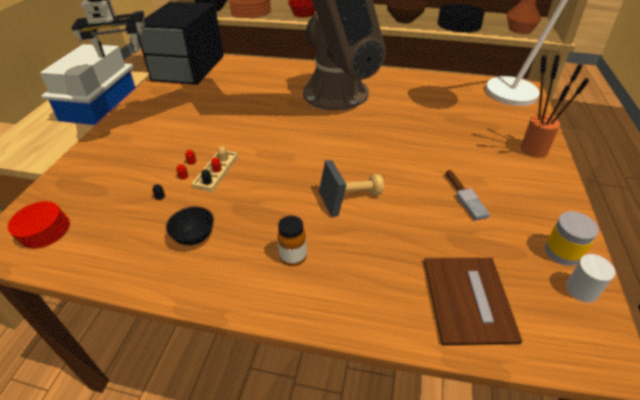

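Top view: the toppled stand has its foot at about (298,221) and its dish at (261,248). The tray is at (438,243), with the black knob at (438,222), red at (438,243) and plain at (441,265). The bowl is at (415,148), the jar at (319,145) and the brush at (168,265).

Red candidates are (438,243), (470,226) and (475,253). Image left is +y, the robot's left, so the one in the tray pocket at (438,243) is meant. I'll measure everything and confirm it in a crop.

```bash
python3 - <<'E'
from h import *
def load(n): z=np.load(f"pics/{n}0.npz"); return cam(n),z["p"],z["d"]
def hs(p,d,c,u0,u1,v0,v1):
    v,u=np.mgrid[v0:v1,u0:u1]; uv=np.c_[u.ravel(),v.ravel()]; return uv,pts(c,uv,d[v0:v1,u0:u1].ravel()),p[v0:v1,u0:u1].reshape(-1,3)
c,p,d=load("top")
hsv=cv2.cvtColor(p,cv2.COLOR_RGB2HSV).astype(int)
uv,X,_=hs(p,d,c,240,325,195,265)
m=X[:,2]>0.012; h=hsv[uv[:,1],uv[:,0]]
dark=m&(h[:,2]<110)&(h[:,1]<130); wood=m&~dark&(h[:,1]>40)
print("stand pts",m.sum(),"dark",dark.sum(),X[dark].mean(0).round(4),"wood",wood.sum())
# wood: axis by PCA using higher points
W=X[wood]; s=np.linalg.svd(W[:,:2]-W[:,:2].mean(0))[2][0]; print("axis",s)
s=s*np.sign(s[1]); t=np.array([-s[1],s[0]])
a=X[:,:2]@s; b=X[:,:2]@t
print("along: all",np.percentile(a[m],[0,1,99,100]).round(3),"wood",a[wood].min().round(3),a[wood].max().round(3))
for lo in np.arange(a[m].min(),a[m].max(),.012):
    k=m&(a>=lo)&(a<lo+.012); print(round(lo,3),k.sum(),"b",b[k].min().round(4),b[k].max().round(4),"z",np.percentile(X[k,2],[50,98]).round(3))
print("s",s,"t",t)
# knobs & tray
for nm in("top","scene"):
    c,p,d=load(nm); hsv=cv2.cvtColor(p,cv2.COLOR_RGB2HSV)
    red=((hsv[...,0]<6)|(hsv[...,0]>172))&(hsv[...,1]>190)&(hsv[...,2]>70)
    n,l,st,ce=cv2.connectedComponentsWithStats(red.astype(np.uint8))
    for i in range(1,n):
        if 15<st[i,4]<400:
            uv=np.argwhere(l==i)[:,::-1]; P=pts(c,uv,d[uv[:,1],uv[:,0]]); k=P[:,2]>.036
            print(nm,"red",ce[i].round(1),st[i,4],"meanXYZ",P.mean(0).round(4),"zmax",P[:,2].max().round(3),"top",P[k].mean(0).round(4) if k.any() else None)
c,p,d=load("top"); hsv=cv2.cvtColor(p,cv2.COLOR_RGB2HSV)
uv,X,q=hs(p,d,c,415,462,200,290); h=hsv[uv[:,1],uv[:,0]].astype(int)
k=(h[:,1]<150)&(h[:,2]>130)&(X[:,2]>.002)
mk=np.zeros(p.shape[:2],np.uint8); mk[uv[k,1],uv[k,0]]=1
r=cv2.minAreaRect(plane(c,uv[k],.016)[:,:2].astype(np.float32)); print("tray",k.sum(),r)
s_=p[195:290,405:500]; cv2.imwrite("pics/crop1.png",cv2.resize(s_[:,:,::-1],None,fx=6,fy=6,interpolation=cv2.INTER_CUBIC))
for n,uvn in(("jar",[319,138]),("bowl",[415,148]),("brush",[168,265])): print(n,pts(c,[uvn],d[uvn[1],uvn[0]]).round(3))
E
```

```text
stand pts 1226 dark 528 [0.5601 0.0919 0.0868] wood 695
axis [-0.45957514  0.88813889]
along: all [-0.196 -0.194 -0.048 -0.045] wood -0.196 -0.045
-0.196 136 b -0.5951 -0.4951 z [0.042 0.075]
-0.184 214 b -0.5953 -0.4947 z [0.098 0.104]
-0.172 228 b -0.594 -0.4938 z [0.099 0.102]
-0.16 97 b -0.5933 -0.3846 z [0.096 1.036]
-0.148 49 b -0.5534 -0.5313 z [0.054 0.058]
-0.136 48 b -0.5531 -0.5303 z [0.051 0.056]
-0.124 50 b -0.5524 -0.5293 z [0.049 0.053]
-0.112 50 b -0.5517 -0.529 z [0.047 0.052]
-0.1 49 b -0.5517 -0.5283 z [0.044 0.049]
-0.088 51 b -0.551 -0.5274 z [0.042 0.047]
-0.076 88 b -0.5632 -0.5127 z [0.042 0.051]
-0.064 114 b -0.5642 -0.5117 z [0.051 0.057]
-0.052 52 b -0.5615 -0.5121 z [0.05  0.057]
s [-0.45957514  0.88813889] t [-0.88813889 -0.45957514]
top red [469.1 226. ] 109 meanXYZ [ 0.5396 -0.3212  0.0322] zmax 0.043 top [ 0.5411 -0.3248  0.0386]
top red [437.9 243.2] 78 meanXYZ [ 0.4998 -0.2374  0.0409] zmax 0.047 top [ 0.5    -0.2387  0.0421]
top red [474.3 252.5] 110 meanXYZ [ 0.4744 -0.3272  0.0316] zmax 0.042 top [ 0.4744 -0.332   0.0383]
scene red [302.2   7.1] 338 meanXYZ [-0.6033 -0.2678  0.0951] zmax 0.721 top [-0.6033 -0.2678  0.0951]
scene red [190.2 157. ] 81 meanXYZ [ 0.4834 -0.3263  0.025 ] zmax 0.041 top [ 0.4789 -0.3287  0.0389]
scene red [215.7 164.4] 78 meanXYZ [ 0.509  -0.2367  0.0317] zmax 0.047 top [ 0.5064 -0.238   0.0411]
scene red [181.8 171.5] 90 meanXYZ [ 0.5488 -0.3202  0.0254] zmax 0.04 top [ 0.5449 -0.3235  0.0387]
tray 1328 ((0.5030036568641663, -0.2422647774219513), (0.06472010910511017, 0.16265428066253662), 85.09548950195312)
jar [[0.755 0.041 0.106]]
bowl [[ 0.755 -0.211  0.005]]
brush [[0.473 0.423 0.02 ]]
```

View pics/crop1.png

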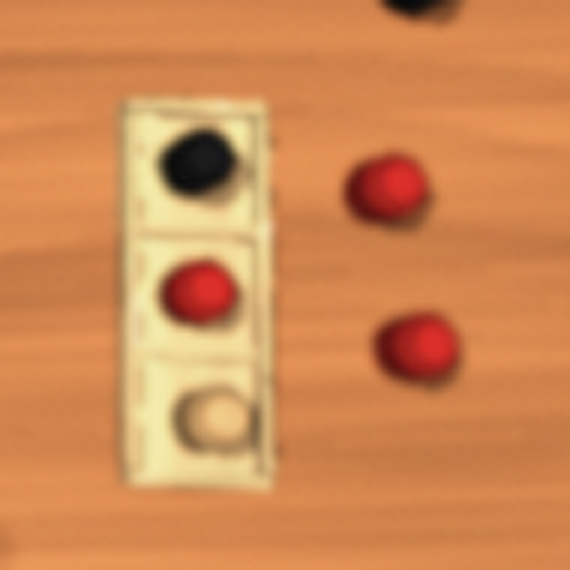

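The crop shows the tray with black on top, red in the middle and plain below, plus two loose reds to the right (−y). The target is the red at crop (200,292), top-image (438,243), at about (0.502, −0.2385). Its top is 45 mm up and it stands in a pocket, so it fits the description.

For the stand, the foot width is 100 mm and the dish is 52 mm wide. The 151 mm span matches the 152 mm expected. I'll grip the dish across its sides and swing it through the arc while it pivots in the pads.

```bash
cat >> h.py <<'E'
def down(y):   # tool down, closing line along horizontal y (sign chosen by least wrist travel)
    y=np.array([y[0],y[1],0.]);y/=np.linalg.norm(y); z=np.array([0,0,-1.])
    return np.c_[np.cross(y,z),y,z]
def best(pos,y):
    q0=np.array(robot.read_qpos()); o=[]
    for sg in(1,-1):
        R=down(sg*np.array(y)); q=robot.ik(pos,R)
        if q is not None: o.append((np.abs(np.array(q)-q0).max(),R))
    return min(o,key=lambda e:e[0])[1]
E
python3 - <<'E'
from h import *
s=np.array([-.5067,.8637]); s/=np.linalg.norm(s); t=np.array([-s[1],s[0]])
g=np.array([.5056,.1937])
def gp(th):
    c,n=np.cos(th),np.sin(th); rot=lambda a,b:np.array([a*c-b*n,a*n+b*c])
    if th<0: return np.array([20.,0])+rot(109,50)   # about the edge at 20 mm
    return rot(129,50)
th0=-np.radians(10.85); p0=gp(th0)
def tcp(th):
    h,z=(gp(th)-p0)/1000; return np.r_[g+h*s, gp(th)[1]/1000-.019]
print("first",tcp(th0).round(4),"last",tcp(np.pi/2).round(4))
R=best(np.r_[g,.15],t)
assert all(robot.ik(tcp(a),R) is not None for a in np.linspace(th0,np.pi/2,10))
robot.goto(np.r_[g,.15],R); robot.servo_line(np.r_[g,.03],speed=.15); robot.servo_line(tcp(th0),speed=.05)
print("F before",np.round(robot.read_force(),1),robot.read_t())
robot.move_gripper(0.0); print("width mm",robot.read_grip_width()*88,robot.read_finger_force())
for a in np.linspace(th0,np.pi/2,17)[1:]:
    robot.servo_line(tcp(a),speed=.045); f=np.array(robot.read_force()); print(round(np.degrees(a)),f.round(1),round(robot.read_grip_width()*88,1),round(robot.read_t(),1))
    if np.linalg.norm(f)>45: print("STOP");break
grab("scene","scene1"); 
E
```

```text
first [0.5056 0.1937 0.0096] last [0.6    0.0329 0.11  ]
F before [-0.2 -0.1 -0.1] 4.5583
width mm 51.07581838398978 29.996999375416635
-5 [-0.5  0.2 -0.8] 51.8 5.7
2 [-0.6  0.6 -2. ] 51.3 6.1
8 [-0.4  0.8 -1.5] 51.2 6.6
14 [-0.2 -0.1 -2. ] 51.2 7.1
21 [-0.2  0.6 -0.2] 51.1 7.6
27 [ 0.   1.1 -0.5] 51.2 8.1
33 [-1.   1.2  2.5] 51.1 8.6
40 [-2.3  2.5  5.2] 50.9 9.1
46 [-2.1  3.7  5.9] 50.7 9.6
52 [-2.6  1.8  8.2] 50.9 10.1
58 [-2.9  0.7  9.2] 51.0 10.6
65 [-2.8  0.1 11.9] 51.2 11.1
71 [-1.2 -1.9 13.4] 50.6 11.6
77 [-1.1 -2.6 14.5] 50.9 12.0
84 [-0.8 -4.4 14.3] 50.8 12.5
90 [-0.  -6.8 16.7] 51.1 13.0
```

View pics/scene1.png

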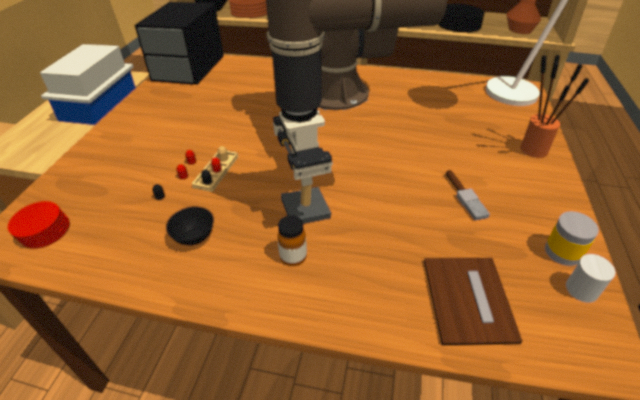

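The stand is on its foot at (306,206), dish still gripped, with 17 N of downward push. The jar at (291,240) hasn't moved. I'll check the foot's tilt by fitting a plane to its top before letting go.

```bash
cat > foot.py <<'E'
from h import *
def foot(n,centre):
    c,p,d=grab(n); v,u=np.mgrid[0:400,0:640]; uv=np.c_[u.ravel(),v.ravel()]; X=pts(c,uv,d.ravel())
    hsv=cv2.cvtColor(p,cv2.COLOR_RGB2HSV).reshape(-1,3).astype(int)
    k=(np.hypot(X[:,0]-centre[0],X[:,1]-centre[1])<.08)&(X[:,2]>.011)&(X[:,2]<.06)&(hsv[:,1]<110)&(d.ravel()>0)
    P=X[k]
    for _ in range(6):
        q=np.linalg.lstsq(np.c_[P[:,:2]-centre,np.ones(len(P))],P[:,2],rcond=None)[0]
        r=X[k][:,2]-np.c_[X[k][:,:2]-centre,np.ones(k.sum())]@q; P=X[k][np.abs(r)<.004]
    r=cv2.minAreaRect(P[:,:2].astype(np.float32)); print(n,len(P),"slope rad",q[:2].round(3),"z",q[2].round(4),"rect",np.round(r[0],4),np.round(r[1],3),round(r[2],1))
E
python3 - <<'E'
from foot import *
foot("scene",[.6,.033]); foot("top",[.6,.033])
E
```

```text
scene 924 slope rad [ 0.032 -0.066] z 0.0228 rect [0.6015 0.0351] [0.103 0.1  ] 32.0
top 462 slope rad [ 0.033 -0.062] z 0.023 rect [0.6005 0.0354] [0.1   0.099] 32.0
```

The stand is still about 4° short, with the −s side of the foot raised about 0.07 rad. I'll push the dish 9 mm further along −s.

```bash
python3 - <<'E'
from foot import *
s=np.array([-.506,.8625])
p=np.array(robot.read_position())
for k in(5,9):
    robot.servo_line(np.r_[p[:2]-s*k/1000,p[2]],speed=.03); print(np.round(robot.read_force(),1)); foot("top",[.6,.033])
E
```

```text
[-1.5 -1.2  0.5]
top 505 slope rad [ 0.016 -0.046] z 0.0219 rect [0.601 0.033] [0.1   0.098] 32.3
[-0.5  0.1 -2.7]
top 522 slope rad [ 0.016 -0.047] z 0.0219 rect [0.6026 0.0297] [0.1   0.099] 31.3
```

```bash
python3 - <<'E'
from foot import *
s=np.array([-.506,.8625])
p=np.array(robot.read_position())
for k,z in((1.5,2),(3,4)):
    robot.servo_line(np.r_[p[:2]-s*k/1000,p[2]-z/1000],speed=.02); print(np.round(robot.read_force(),1)); foot("top",[.605,.03])
E
```

```text
[-1.  -3.7  5.8]
top 557 slope rad [ 0.01  -0.032] z 0.0211 rect [0.603  0.0292] [0.1   0.099] 31.4
[-2.3 -6.6 11.5]
top 582 slope rad [ 0.001 -0.012] z 0.0202 rect [0.6031 0.0287] [0.1   0.099] 30.8
```

Almost flat now (0.012 rad). I'll press a little more, then release slowly, lift clear and check.

```bash
python3 - <<'E'
from foot import *
s=np.array([-.506,.8625])
p=np.array(robot.read_position())
robot.servo_line(np.r_[p[:2]-s*.0005,p[2]-.0012],speed=.02); print(np.round(robot.read_force(),1)); foot("top",[.605,.03])
for w in(.65,.72,.85,1): robot.move_gripper(w)
robot.dwell(.3); p=np.array(robot.read_position())
robot.servo_line(p+[0,0,.12],speed=.12)
robot.goto([.5,-.1,.25],np.array(robot.read_tcp_rot()))
foot("top",[.605,.03]); foot("scene",[.605,.03]); print(robot.read_t())
# dish: points at rim height from both views
for n in("top","scene"):
    c,q,d=grab(n,n+"2"); v,u=np.mgrid[0:400,0:640]; uv=np.c_[u.ravel(),v.ravel()]; X=pts(c,uv,d.ravel())
    k=(np.hypot(X[:,0]-.603,X[:,1]-.029)<.05)&(X[:,2]>.130)&(X[:,2]<.15)&(d.ravel()>0)
    (x,y),r=cv2.minEnclosingCircle(X[k][:,:2].astype(np.float32)); print(n,"rim",k.sum(),"centre",round(x,4),round(y,4),"r",round(r,4),"z",np.percentile(X[k,2],[10,50,95]).round(4))
    k=(np.hypot(X[:,0]-x,X[:,1]-y)<.012)&(X[:,2]>.1); print(" floor z",np.median(X[k,2]).round(4))
    cr=q[150:280,200:420] if n=="scene" else q[140:290,230:470]
    cv2.imwrite(f"pics/c2{n}.png",cv2.resize(cr[:,:,::-1],None,fx=3,fy=3))
E
```

```text
[-1.1 -5.   7.4]
top 605 slope rad [-0.002 -0.004] z 0.0199 rect [0.6034 0.0289] [0.1   0.098] 31.4
top 0 slope rad [0. 0.] z 0.0 rect [0. 0.] [0. 0.] 0.0
scene 891 slope rad [0.    0.001] z 0.0193 rect [0.6039 0.0284] [0.101 0.099] 29.8
18.9833Traceback (most recent call last):
  File "<stdin>", line 14, in <module>
    return _quantile_unchecked(
        a, q, axis, out, overwrite_input, method, keepdims, weights)
    return _ureduce(a,
                    func=_quantile_ureduce_func,
    ...<5 lines>...
                    overwrite_input=overwrite_input,
                    method=method)
    r = func(a, **kwargs)
    result = _quantile(arr,
                       quantiles=q,
    ...<2 lines>...
                       out=out,
                       weights=wgt)
    slices_having_nans = np.isnan(arr[-1, ...])
                                  ~~~^^^^^^^^^
IndexError: index -1 is out of bounds for axis 0 with size 0
```

The foot is flat (slope under 0.002 rad) and at height 0.019, but the arm blocks the top camera. Next I'll hover over the tray, refine the knob with the wrist camera and measure the dish from both views.

```bash
python3 - <<'E'
from foot import *
pos=[.502,-.2385,.20]; R=best(pos,[.05,.9987]); robot.goto(pos,R); robot.dwell(.2)
c,p,d=grab("wrist","wrist3"); hsv=cv2.cvtColor(p,cv2.COLOR_RGB2HSV)
red=((hsv[...,0]<6)|(hsv[...,0]>172))&(hsv[...,1]>170)&(hsv[...,2]>50)
n,l,st,ce=cv2.connectedComponentsWithStats(red.astype(np.uint8))
for i in range(1,n):
    if st[i,4]>200:
        uv=np.argwhere(l==i)[:,::-1]; P=pts(c,uv,d[uv[:,1],uv[:,0]]); zt=P[:,2].max(); k=P[:,2]>zt-.004
        (x,y),r=cv2.minEnclosingCircle(P[k][:,:2].astype(np.float32)); B=P[P[:,2]>.01]; (X,Y),Rr=cv2.minEnclosingCircle(B[:,:2].astype(np.float32))
        print("red",ce[i].round(),st[i,4],"zmax",zt.round(4),"topc",round(x,4),round(y,4),round(r,4),"all",round(X,4),round(Y,4),round(Rr,4))
for n in("top","scene"):
    c,q,d=grab(n,n+"3"); v,u=np.mgrid[0:400,0:640]; uv=np.c_[u.ravel(),v.ravel()]; X=pts(c,uv,d.ravel())
    k=(np.hypot(X[:,0]-.603,X[:,1]-.029)<.05)&(X[:,2]>.130)&(X[:,2]<.15)&(d.ravel()>0)
    print(n,k.sum())
    if k.sum()<20: continue
    (x,y),r=cv2.minEnclosingCircle(X[k][:,:2].astype(np.float32)); print("rim centre",round(x,4),round(y,4),"r",round(r,4),"z",np.percentile(X[k,2],[10,50,95]).round(4))
foot("top",[.604,.029]); foot("scene",[.604,.029])
a=cv2.imread("pics/wrist3.png"); b=cv2.imread("pics/scene3.png")
cv2.imwrite("pics/pair3.png",np.vstack([cv2.resize(a,(400,250)),cv2.resize(b,(400,250))]))
E
```

```text
red [399. 144.] 631 zmax 0.3585 topc 0.5825 -0.242 0.0001 all 0.5584 -0.2895 0.0533
red [322. 185.] 569 zmax 0.3585 topc 0.5825 -0.242 0.0001 all 0.5358 -0.2439 0.0469
red [402. 202.] 621 zmax 0.3585 topc 0.5825 -0.242 0.0001 all 0.5268 -0.2925 0.0753
top 131
rim centre 0.6032 0.0276 r 0.027 z [0.1332 0.1384 0.1412]
scene 207
rim centre 0.6029 0.0285 r 0.0287 z [0.1315 0.1371 0.1404]
top 779 slope rad [-0.003  0.001] z 0.0194 rect [0.6031 0.028 ] [0.1 0.1] 29.8
scene 895 slope rad [-0.002  0.   ] z 0.0193 rect [0.6044 0.0287] [0.104 0.099] 30.0
```

View pics/pair3.png

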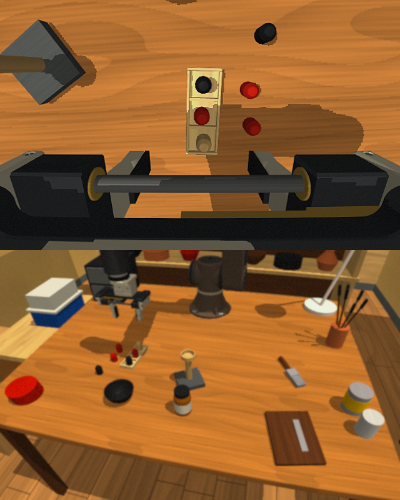

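The stand is upright with its dish at about (0.603, 0.028). The wrist view shows the red tray knob at (322,185). I'll redo its position without the depth dropouts.

```bash
python3 - <<'E'
from h import *
for n in("wrist3","top0","scene0"):
    z=np.load(f"pics/{n}.npz"); p,d=z["p"],z["d"]; i,f,_=cam(n[:-1]); c=(i,f,z["T"])
    hsv=cv2.cvtColor(p,cv2.COLOR_RGB2HSV); red=((hsv[...,0]<6)|(hsv[...,0]>172))&(hsv[...,1]>170)&(hsv[...,2]>50)
    uv=np.argwhere(red&(d>0))[:,::-1]; P=pts(c,uv,d[uv[:,1],uv[:,0]])
    P=P[(np.hypot(P[:,0]-.502,P[:,1]+.2385)<.03)&(P[:,2]>.008)&(P[:,2]<.05)]
    top=P[P[:,2]>np.percentile(P[:,2],98)-.0025]; cyl=P[P[:,2]<.034]
    print(n,len(P),"z",np.percentile(P[:,2],[2,50,98]).round(4),"top disc",len(top),np.median(top,0).round(4),"y range",np.percentile(P[:,1],[1,99]).round(4),"x range",np.percentile(P[:,0],[1,99]).round(4))
    # cylinder: fit circle of r=14mm to wall points
    from scipy.optimize import least_squares
    r=least_squares(lambda q:np.hypot(cyl[:,0]-q[0],cyl[:,1]-q[1])-.014,[.502,-.2385],loss="soft_l1",f_scale=.001)
    print("  cyl fit",len(cyl),r.x.round(4),"rms",np.sqrt(np.mean(r.fun**2)).round(4))
E
```

```text
wrist3 566 z [0.0135 0.0411 0.0461] top disc 206 [ 0.5016 -0.2429  0.0448] y range [-0.2547 -0.2304] x range [0.4901 0.515 ]
  cyl fit 98 [ 0.5009 -0.2429] rms 0.0002
top0 85 z [0.0296 0.0414 0.0461] top disc 26 [ 0.4998 -0.2412  0.0449] y range [-0.2497 -0.2275] x range [0.4886 0.5105]
  cyl fit 8 [ 0.5    -0.2422] rms 0.0007
scene0 78 z [0.0151 0.0321 0.0458] top disc 8 [ 0.5036 -0.2392  0.0448] y range [-0.2459 -0.2291] x range [0.501  0.5161]
  cyl fit 42 [ 0.5003 -0.243 ] rms 0.0014
```

All three views agree on about (0.5006, −0.2427), with the top at 45 mm. I'll grip it high so the tips stay above the dish rim, then carry and place it.

```bash
python3 - <<'E'
from foot import *
k=np.array([.5006,-.2427]); R=np.array(robot.read_tcp_rot())
robot.move_gripper(50/88); robot.servo_line([*k,.08],R,speed=.12); robot.servo_line([*k,.0245],speed=.05)
print("F",np.round(robot.read_force(),1)); robot.move_gripper(0); print("w",robot.read_grip_width()*88,robot.read_finger_force())
robot.servo_line([*k,.10],speed=.06); robot.servo_line([*k,.25],speed=.15)
print("w",robot.read_grip_width()*88,robot.read_t())
g=np.array([.6031,.0282]); 
robot.goto([*g,.25],best([*g,.25],R[:2,1])); robot.servo_line([*g,.185],speed=.08); robot.dwell(.2)
f0=np.array(robot.read_force())
c,p,d=grab("scene","scene4"); hsv=cv2.cvtColor(p,cv2.COLOR_RGB2HSV); red=((hsv[...,0]<6)|(hsv[...,0]>172))&(hsv[...,1]>170)&(hsv[...,2]>50)
uv=np.argwhere(red&(d>0))[:,::-1]; P=pts(c,uv,d[uv[:,1],uv[:,0]]); P=P[np.hypot(P[:,0]-g[0],P[:,1]-g[1])<.04]; print("held red",len(P),P.min(0).round(4),P.max(0).round(4))
print("w",robot.read_grip_width()*88,"F",f0.round(1),"t",robot.read_t())
cv2.imwrite("pics/c4.png",cv2.resize(p[90:240,230:400,::-1],None,fx=3.5,fy=3.5))
E
```

```text
F [-0.5  0.5 -0.1]
w 26.656077501839416 30.006320678367047
w 26.602754249466418 26.9583
held red 156 [0.5965 0.0146 0.1706] [0.6186 0.0427 0.2084]
w 26.670331528654636 F [-0.4  0.3 -0.4] t 29.2833
```

View pics/c4.png

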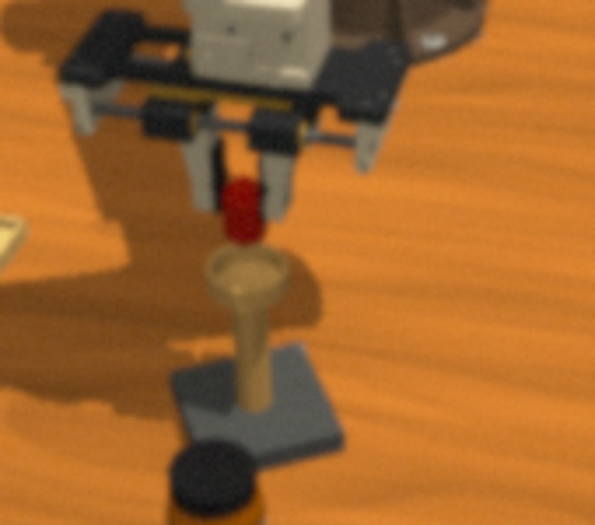

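The knob is upright in the fingers at crop (243,210), right above the dish at (248,272). Lowering now, with force checks, then releasing.

```bash
python3 - <<'E'
from foot import *
p=np.array(robot.read_position()); f0=np.array(robot.read_force())
robot.servo_line([*p[:2],.146],speed=.05)
z=.146
while z>.1425:
    z-=.0007; robot.servo_line([*p[:2],z],speed=.02); f=np.array(robot.read_force())-f0
    if f[2]>2: break
print("z",round(z,4),f.round(1))
robot.move_gripper(.36); robot.move_gripper(.5); robot.dwell(.2)
robot.servo_line([*p[:2],.26],speed=.1); robot.goto([.45,-.25,.3],np.array(robot.read_tcp_rot())); robot.dwell(.3)
foot("top",[.603,.029]); foot("scene",[.603,.029])
for n in("top","scene"):
    c,q,d=grab(n,n+"5"); hsv=cv2.cvtColor(q,cv2.COLOR_RGB2HSV); red=((hsv[...,0]<6)|(hsv[...,0]>172))&(hsv[...,1]>170)&(hsv[...,2]>50)
    uv=np.argwhere(red&(d>0))[:,::-1]; P=pts(c,uv,d[uv[:,1],uv[:,0]]); P=P[(np.hypot(P[:,0]-.603,P[:,1]-.028)<.04)]
    zt=np.percentile(P[:,2],98); t=P[P[:,2]>zt-.003]; print(n,"top z",zt.round(4),"c",t.mean(0).round(4),"y",P[:,1].min().round(4),P[:,1].max().round(4))
cv2.imwrite("pics/c5.png",cv2.resize(q[90:260,150:400,::-1],None,fx=3,fy=3)); print(robot.read_t())
E
```

```text
z 0.1425 [-0.2  0.6  0.6]
top 1038 slope rad [0.004 0.001] z 0.0195 rect [0.6032 0.0278] [0.1 0.1] 30.3
scene 896 slope rad [-0.    -0.001] z 0.0192 rect [0.6026 0.028 ] [0.103 0.099] 29.9
top top z 0.1638 c [0.6034 0.0285 0.1624] y 0.0173 0.0394
scene top z 0.1632 c [0.6073 0.0302 0.1621] y 0.0189 0.0414
35.5833
```

View pics/c5.png

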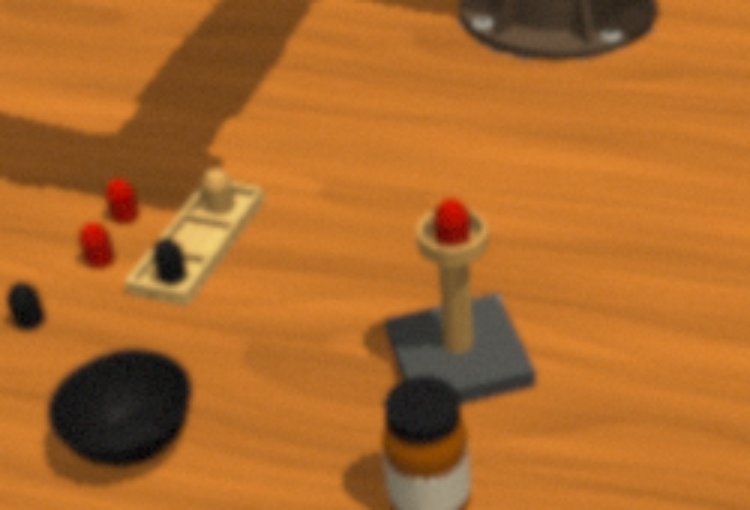

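The red knob is upright in the dish at crop (452,222). Its top is at 0.163 m, matching 123 + 40 mm, and it is within about 1 mm of centre. The black and plain knobs are upright in their pockets.

```bash
python3 -c "
from rig import robot
print(robot.job_done())"
```

```text
the job is handed in; nothing more can be done
None
```

The stand is upright on its foot and the red knob from the tray is standing in its dish; I handed the job in at about 36 s of the 66 s allowed, but the rig returned no verdict.

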